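# Slide the large foam disc off a touching group and home into the vee stop

### The job

Slide the largest foam disc clear of the smaller discs it touches, without shifting them, and on along the marking-out board into the vee stop until it rests against both battens, then let go. A light fingertip on its top will draw it along; keep it flat, leave the other things where they are, and never press on it with more than 15 N, which dents the foam.

Things in the scene. Friction and masses are not known exactly. Their poses are not given: they have to be found in the camera images.
- disc_big_center (a point): centre (half-way up) of the largest disc: 110 mm diameter, 20 mm thick, 65 to 135 g, cream modelling foam, lying flat on the board; too wide to grip. A press of 5 to 8 N on its top with the shut gripper drags it along, lagging some 10 mm. It hardly yields: 1 mm too low adds 10 N or more, and over 15 N from the fingers dents it. While pressed on, its pose may not be given
- disc_a: foam disc 84 mm diameter, 20 mm thick, about 55 g, the middle one of the three that touch the large disc; origin at the centre of its underside, z up. Must stay. The large disc comes free only straight away from this one, or within about 35 degrees of that
- disc_b: like disc_a (84 mm diameter, 20 mm thick), touching disc_a and the large disc on one side; origin at the centre of its underside. Must stay
- disc_c: like disc_a (84 mm diameter, 20 mm thick), touching disc_a and the large disc on the other side; origin at the centre of its underside. Must stay
- disc_d: smallest foam disc, 70 mm diameter, 20 mm thick, behind discs a and b, not touching the large disc; origin at the centre of its underside. Must stay
- board: fixed marking-out board of dark film-faced plywood, 400 x 740 mm, long side along its y; its smooth top lies 18 mm above this origin. How far it stands above the bench differs (11 to 18 mm). Foam slides easily on it and on the wood (friction about 0.35); rubber fingertips hold foam better
- vee_stop: fixed vee stop on the board: two pale wooden battens (each 110 x 28 mm, 16 mm high, so 4 mm lower than a disc) at right angles. Origin on the board where their inner faces would meet; the battens' faces run from 8 to 118 mm from it and the vee opens along this body's -y. Behind the corner (+y) a steel rule on a hinge lies folded back, 24 mm high at most
- vee_seat (a point): where the large disc's centre lies when it rests against both battens: on the vee's middle line, 78 mm from the corner, 10 mm above the board. A fingertip that goes on pushing lightly past this point just slips over the disc once it is home
- sanding_block: loose cork sanding block, 40 x 96 x 24 mm, long side along its y; origin at the centre of its underside. Bystander
- try_square: loose small steel try square lying flat: stock 16 x 75 x 16 mm along its y, 85 mm thin blade across one end along x; origin under the middle of the stock. Bystander
- offcut: loose white foam offcut, 50 x 62 x 26 mm; origin at the centre of its underside. Bystander
Mind the look-alikes: they are no part of the job. Leave any green look-alike of the disc_b alone. What is shaped like the part that bears disc_big_center but brown is not meant.

How it is judged:
By the outcome, as a careful person would: the job done as asked, in the order asked, and still so for the second after the job is handed in, with the robot touching nothing.
It also fails if it takes over 72 s, if anything falls off the work surface, if the arm or the gripper's body presses on something with over 40 N, if the wrist force passes 120 N, or if a joint passes its speed limit or range.

### The arm

A 6-joint arm with a two-finger parallel gripper is mounted at the origin on the work surface. World frame = base frame: x ahead of the robot, y to its left, z up, the work surface at z = 0. Lengths are in mm, angles in degrees, forces in N, time in s.
With the tool pointing down it reaches from about 300 to 850 mm from the base axis. Payload 4.2 kg.
Tool frame: the origin (TCP) lies midway between the tips of the shut fingers; the grasp point (between the pads) lies 19 mm behind it; x points along the fingers, z is the direction in which the jaws open and shut, and the axes are right-handed (so a half turn about x gives the same grasp; the last joint's range is limited). The gripper opens to 91 mm and grips with 3 to 60 N. Pads are 32 mm wide; open, the fingers measure 118 mm over their backs; the gripper's body (76 mm by 178 mm) begins 60 mm behind the grasp point.
Start: joints at [63.083, 18.312, 89.639, -0, 72.044, -1.146], TCP at [250.006, 517.822, 213.976] pointing down, gripper open.
Joint ranges: [-177.97, 177.97], [-48.28, 115.42], [12.27, 149.76], [-77.06, 257.06], [2.81, 150.46], [-146.56, 146.56]. Speed limits (degrees/s): [147.25, 147.25, 180, 180, 180, 180].

### API

Orientations are given as [roll, pitch, yaw] about the fixed x, y, z axes, in that order (R = Rz(yaw) Ry(pitch) Rx(roll)).
In Python, from workcell import env gives the robot as it stands.
- The arm moves only by the tool send_rows, never from a script. Its argument "commands" is a list that holds one entry, the list of rows, each a list of 6 numbers: the shift along the tool's x, y, z normalised to -1 to 1, where 1 is 0.1 m, then the turn, a rotation vector about the tool's x, y, z normalised to -1 to 1, where 1 is 2 pi rad. In form: [[[x, y, z, wx, wy, wz], ...]]. A call has 1 to 20 rows; each row is the pose to reach, as a shift and turn from the pose commanded when the call began, along the tool's axes at that moment, turning the shorter way round; what a row does not reach only later rows make up. A row lasts 1/8 s, in which the tool goes at most 62.5 mm and 10.7 degrees, less where a joint would pass 70% of its speed; a pose out of reach is approached as far as the arm can. A call with a number of a shift or a turn outside -1 to 1 is refused whole. A call with a gripper value outside its range is refused whole. "jaw" is the closure, from -1 (fully open) to 1 (shut), so that 0 is half open, set as the call begins (left out, the last holds). The fingers move at their own pace and stop on an object; "force" is the grip in N (left out, the last holds). Time passes only in rows, so rows that repeat a pose let the fingers close. It gives the time, the measured TCP pose, the force and the opening at its end, in the units of the state.
- env.state(): the state, without advancing time (a new reading comes with each control period).
- env.grab_frame(name): name is "scene" or "top" or "wrist"; returns (picture, depth): 400x640x3 uint8, red, green, blue; 400x640 float32, mm along the optical axis (not along the pixel's ray), 0 where there is no reading.
- env.get_calibration(name): a dict with "mtx" (3x3 intrinsics, pixels), "camera_from_world" (4x4, takes a point from world to camera coordinates). Camera axes: x right, y up, looking along -z (the intrinsics and any distortion apply to the point x, -y, -z); pixel columns grow to the right and rows downward; lengths in mm; the calibration is good to about 2 mm. A picture is of the moment at which its call begins: read the wrist's pose just before it. get_calibration takes no time and is no camera call; for the wrist camera it gives the pose at the moment of the call.
- env.job_done(): hands the job in, once; it reports no verdict.
The state is a dict: "time_s": time; "qpos": joint angles; "qvel": joint speeds; "effort": joint torques, N m; "ee_pos": TCP position; "ee_rot": TCP orientation; "force": force on the tool from outside, world axes, zero at the start; "torque": the same for the moment, N m; "gripper_width": finger opening in mm.
Only numpy, scipy, OpenCV 4.12 (cv2) and the standard library are available. Lean on these libraries where they do the work, as an engineer would, in place of code of your own. Each camera call takes 0.05 s, during which the arm holds its last target.

## Working session

There is one attempt and no reset: what is moved stays moved. The work goes in short steps, Python scripts to look and compute and a tool call to move; the robot and the scene stay as the last step left them, time stands still between calls to the robot, and variables do not carry over. Pictures are saved under pics/ and viewed, and the job is handed in when it is done.

Besides the shell and the picture viewer there is one more tool, called after "Request:" in YAML: its name, and indented under it one key for each argument. send_rows: Moves the arm, as the interface text tells. Its arguments: {"type":"object","properties":{"commands":{"type":"array","items":{"type":"array","items":{"type":"array","items":{"type":"number","minimum":-1,"maximum":1}}}},"jaw":{"type":"number"},"force":{"type":"number"}},"required":["commands"]}

```bash
mkdir -p pics; ls
cat > h.py <<'E'
import numpy as np, cv2
from workcell import env
def cap(n,tag):
    cal=env.get_calibration(n); p,d=env.grab_frame(n)
    np.savez(f'pics/{tag}.npz',p=p,d=d,K=cal['mtx'],T=cal['camera_from_world'],D=np.array(cal.get('dist',cal.get('distortion',0)),dtype=float))
    cv2.imwrite(f'pics/{tag}.png',p[:,:,::-1]); return cal
def load(tag): return np.load(f'pics/{tag}.npz')
def onplane(f,u,v,z):
    K,T=f['K'],np.array(f['T']); R,t=T[:3,:3],T[:3,3]
    r=np.linalg.inv(K)@np.array([u,v,1.]); r=np.array([r[0],-r[1],-r[2]])
    c=-R.T@t; w=R.T@r; return c+w*(z-c[2])/w[2]
def pt(f,u,v):
    K,T=f['K'],np.array(f['T']); R,t=T[:3,:3],T[:3,3]
    r=np.linalg.inv(K)@np.array([u,v,1.]); r=np.array([r[0],-r[1],-r[2]])*f['d'][int(v),int(u)]
    return R.T@(r-t)
def proj(f,P):
    K,T=f['K'],np.array(f['T']); q=T[:3,:3]@np.array(P)+T[:3,3]; q=np.array([q[0],-q[1],-q[2]]); q=K@q; return q[:2]/q[2]
E
python3 - <<'E'
from h import *
print(env.state())
for n in ['top','scene']:
    c=cap(n,n+'0'); print(n,{k:(np.array(v).round(3).tolist() if not isinstance(v,str) else v) for k,v in c.items()})
E
```

```text
pics
{'time_s': 0.0, 'qpos': array([ 6.30836132e+01,  1.83508688e+01,  8.97028767e+01, -6.76988464e-04,
        7.20444960e+01, -1.14512732e+00]), 'qvel': array([-0.12833025,  0.14501606,  0.0011513 , -0.0176143 ,  0.05341472,
       -0.05695567]), 'effort': array([-2.85108035e-03, -4.12466955e+01, -2.31970721e+01,  7.23766373e-02,
        4.60231828e-02, -1.67241042e-04]), 'ee_pos': array([249.77588331, 517.38174759, 213.15193757]), 'ee_rot': array([ 179.23025746,   89.90175639, -116.54079279]), 'force': array([-0.12169702, -0.03323949, -0.46918095]), 'torque': array([ 0.04831912, -0.02451674, -0.01133548]), 'gripper_width': 91.01506485636367}
top {'mtx': [[365.655, 0.0, 322.199], [0.0, 365.655, 194.572], [0.0, 0.0, 1.0]], 'camera_from_world': [[0.019, -0.999, 0.03, -59.304], [0.985, 0.024, 0.168, -524.766], [-0.169, 0.026, 0.985, -833.392], [0.0, 0.0, 0.0, 1.0]]}
scene {'mtx': [[417.397, 0.0, 312.695], [0.0, 417.397, 200.143], [0.0, 0.0, 1.0]], 'camera_from_world': [[-0.872, 0.49, -0.014, 487.158], [-0.381, -0.661, 0.647, 125.592], [0.308, 0.569, 0.763, -1436.22], [0.0, 0.0, 0.0, 1.0]]}
```

View pics/top0.png

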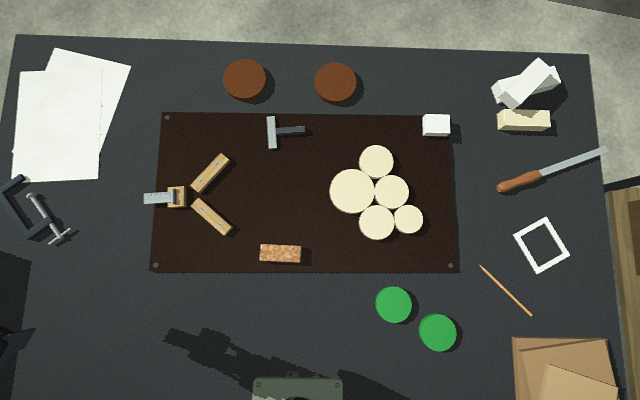

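View pics/scene0.png

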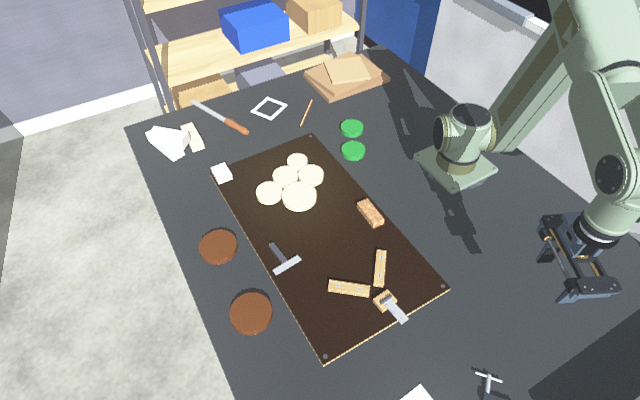

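The top view shows the large disc near (352,191), with disc a (392,191), b/c (376,161)/(376,222), d (408,219). The vee is at left with its corner near (188,195). The square (275,131) and sanding block (280,253) lie clear of the straight path.

Run:
```python
from h import *
f=load('top0'); 
print('D',f['D'])
im=cv2.imread('pics/top0.png')
cv2.imwrite('pics/c1.png',cv2.resize(im[140:250,140:250],None,fx=5,fy=5,interpolation=cv2.INTER_CUBIC))
cv2.imwrite('pics/c2.png',cv2.resize(im[130:250,310:440],None,fx=5,fy=5,interpolation=cv2.INTER_CUBIC))
# board pts
P=np.array([pt(f,u,v) for u in range(240,325,5) for v in range(150,240,5)])
P=P[np.abs(P[:,2])<60]; print('board z med',np.median(P[:,2]),P[:,2].std())
A=np.c_[P[:,:2],np.ones(len(P))]; print(np.linalg.lstsq(A,P[:,2],rcond=None)[0])
for u,v in [(352,191),(392,191),(376,161),(376,222),(408,219),(300,350),(250,300),(210,175),(212,215),(150,197),(178,195)]: print((u,v),pt(f,u,v).round(1), np.median([pt(f,u+i,v+j)[2] for i in range(-3,4) for j in range(-3,4)]).round(1))
g=load('scene0')
for u,v in [(299,197),(330,250),(150,250)]: print('scene',(u,v),pt(g,u,v).round(1),np.median([pt(g,u+i,v+j)[2] for i in range(-3,4) for j in range(-3,4)]).round(1))
```

```text
D 0.0
board z med 12.55596192096624 1.5074148870956867
[ 4.25988211e-04 -3.74363384e-03  1.25188519e+01]
(352, 191) [ 538.6 -121.    33.4] 32.8
(392, 191) [ 541.  -219.4   33.7] 32.5
(376, 161) [ 615.5 -180.2   34.8] 32.4
(376, 222) [ 464.1 -179.9   31.7] 33.1
(408, 219) [ 473.1 -258.1   31.8] 33.1
(300, 350) [161.4  -4.    0.3] 0.6
(250, 300) [273.3 118.9   1.1] 0.6
(210, 175) [571.8 228.7  23.9] 28.1
(212, 215) [472.6 215.9  28. ] 28.7
(150, 197) [512.7 366.6  29.4] 30.7
(178, 195) [519.3 300.5  29. ] 29.1
scene (299, 197) [ 546.9 -107.6   33.5] 31.9
scene (330, 250) [555.7  96.5   9.8] 11.1
scene (150, 250) [1078.2 -774.3 -739.3] -749.2
```

```bash
sleep 1
```

```text
(no output)
```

View pics/c1.png

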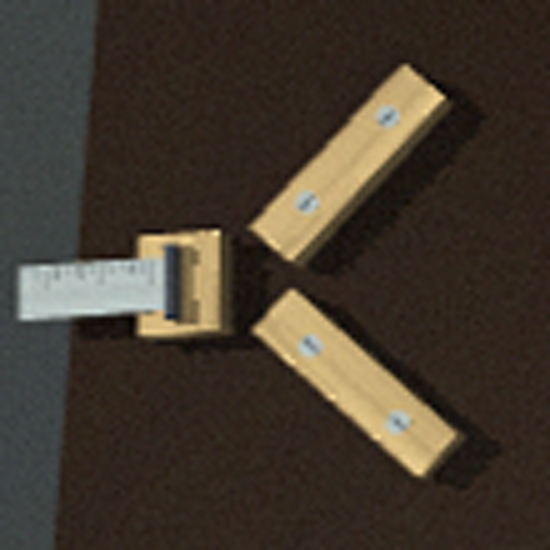

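View pics/c2.png

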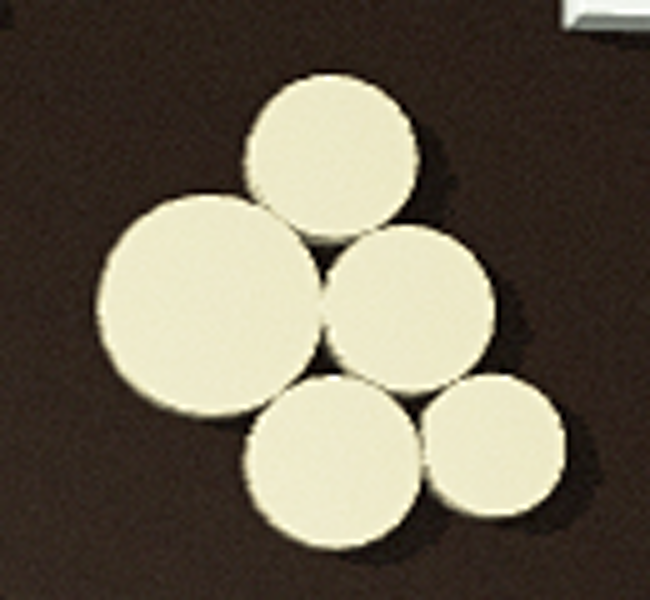

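```bash
cat > m.py <<'E'
from h import *
f=load('top0')
Z=12.6
c2=lambda x,y:((x+.5)/5-.5+310,(y+.5)/5-.5+130)
c1=lambda x,y:((x+.5)/5-.5+140,(y+.5)/5-.5+140)
C={n:onplane(f,*c2(*p),Z+20)[:2] for n,p in dict(big=(210,306),a=(409,310),bt=(331,158),bb=(333,462),d=(494,447)).items()}
for n in C: print(n,C[n].round(1),'dist big',np.linalg.norm(C[n]-C['big']).round(1))
A=[onplane(f,*c1(*p),Z+16)[:2] for p in [(296,266),(449,101)]]
B=[onplane(f,*c1(*p),Z+16)[:2] for p in [(290,290),(463,433)]]
Ao=[onplane(f,*c1(*p),Z+16)[:2] for p in [(248,228),(405,64)]]
Bo=[onplane(f,*c1(*p),Z+16)[:2] for p in [(252,328),(424,478)]]
print(np.round(A,1),np.round(B,1))
dA=A[1]-A[0]; dB=B[1]-B[0]; print('len',np.linalg.norm(dA),np.linalg.norm(dB),np.linalg.norm(A[0]-Ao[0]),np.linalg.norm(B[0]-Bo[0]))
s=np.linalg.solve(np.c_[dA,-dB],B[0]-A[0]); corner=A[0]+s[0]*dA
ua=dA/np.linalg.norm(dA); ub=dB/np.linalg.norm(dB); print('angle',np.degrees(np.arccos(ua@ub)))
m=ua+ub; m/=np.linalg.norm(m); seat=corner+78*m
print('corner',corner.round(1),'axis',m.round(3),'seat',seat.round(1), 'dist A0',np.linalg.norm(A[0]-corner),np.linalg.norm(B[0]-corner))
# outer mid check
ctr=(sum(A)+sum(Ao)+sum(B)+sum(Bo))/8; print('mid battens',ctr)
print('away dir',((C['big']-C['a'])/np.linalg.norm(C['big']-C['a'])).round(3),'travel',(seat-C['big']).round(1))
E
python3 m.py
```

```text
big [ 539.2 -120.1] dist big 0.0
a [ 539.6 -218.2] dist big 98.0
bt [ 615.6 -180.1] dist big 97.1
bb [ 464.  -180.2] dist big 96.3
d [ 473.  -258.8] dist big 153.7
[[525.9 251.2]
 [610.4 182.6]] [[514.1 253.2]
 [446.7 165.9]]
len 108.84261274631983 110.3127355387173 30.548144810164462 25.297091137886053
angle 88.55564110993168
corner [517.7 257.9] axis [ 0.116 -0.993] seat [526.7 180.4] dist A0 10.603074221068669 5.931489149647444
mid battens [523.73871687 223.37497092]
away dir [-0.004  1.   ] travel [-12.5 300.6]
```

```bash
cat > t.py <<'E'
import sys
from h import *
from scipy.spatial.transform import Rotation as Ro
s=env.state()
R=Ro.from_euler('xyz',s['ee_rot'],degrees=True).as_matrix()
print(R.round(4)); print('t',s['time_s'],'p',s['ee_pos'].round(2),'F',s['force'].round(2),'w',s['gripper_width'])
# nominal: x down
y=R[:,1].copy(); y[2]=0; y/=np.linalg.norm(y); x=np.array([0,0,-1.]); N=np.c_[x,y,np.cross(x,y)]
print('nominal heading of y',np.degrees(np.arctan2(y[1],y[0])))
for a in sys.argv[1:]:
    g=np.array([float(v) for v in a.split(',')]); print(a,'-> tool shift/100:',(N.T@(g-s['ee_pos'])/100).round(4),'meas frame',(R.T@(g-s['ee_pos'])/100).round(4))
E
python3 t.py 539,-118,60 539,-118,100
```

```text
[[-7.000e-04 -9.006e-01  4.347e-01]
 [-1.400e-03  4.347e-01  9.006e-01]
 [-1.000e+00  0.000e+00 -1.600e-03]]
t 0.1 p [249.79 517.42 213.21] F [ 0.08  0.07 -0.03] w 91.22509222793042
nominal heading of y 154.23076535339692
539,-118,60 -> tool shift/100: [ 1.5321 -5.367  -4.465 ] meas frame [ 1.5391 -5.367  -4.4626]
539,-118,100 -> tool shift/100: [ 1.1321 -5.367  -4.465 ] meas frame [ 1.1391 -5.367  -4.4632]
```

Request:
send_rows:
  commands:
    - [[0,0,0,0.028,0,0],[0,0,0,0.056,0,0],[0,0,0,0.084,0,0],[0,0,0,0.112,0,0],[0,0,0,0.14,0,0],[0,0,0,0.168,0,0],[0,0,0,0.1784,0,0],[0,0,0,0.1784,0,0],[0,0,0,0.1784,0,0]]
  jaw: 1
  force: 10

```text
time_s: 1.23
ee_pos: [249.9, 517.7, 213.7]
ee_rot: [-117.9, 90.0, -117.8]
force: [-0.4, 0.1, -0.2]
gripper_width: 4.6
```

```bash
python3 t.py 539,-118,60 539,-118,100
```

```text
[[-2.e-04 -1.e-03  1.e+00]
 [-4.e-04  1.e+00  1.e-03]
 [-1.e+00 -4.e-04 -2.e-04]]
t 1.225 p [249.94 517.69 213.73] F [-0.45  0.13 -0.17] w 4.581072237620157
nominal heading of y 90.05794002392862
539,-118,60 -> tool shift/100: [ 1.5373 -6.3598  2.8841] meas frame [ 1.5393 -6.3592  2.8845]
539,-118,100 -> tool shift/100: [ 1.1373 -6.3598  2.8841] meas frame [ 1.1393 -6.3593  2.8844]
```

Request:
send_rows:
  commands:
    - [[0.04,-0.3,0.14,0,0,0],[0.08,-0.6,0.28,0,0,0],[0.13,-0.91,0.412,0,0,0]]

```text
time_s: 1.6
ee_pos: [291.5, 426.0, 200.8]
ee_rot: [31.1, 90.0, 31.1]
force: [0.4, -0.9, 0.2]
gripper_width: 0.2
```

Request:
send_rows:
  commands:
    - [[0.05,-0.3,0.14,0,0,0],[0.1,-0.6,0.28,0,0,0],[0.16,-0.91,0.412,0,0,0]]

```text
time_s: 1.98
ee_pos: [332.9, 334.9, 184.9]
ee_rot: [38.9, 90.0, 38.9]
force: [-0.3, -0.3, -1.0]
gripper_width: 0.4
```

Request:
send_rows:
  commands:
    - [[0.05,-0.3,0.14,0,0,0],[0.1,-0.6,0.28,0,0,0],[0.16,-0.91,0.412,0,0,0]]

```text
time_s: 2.35
ee_pos: [374.1, 243.9, 169.0]
ee_rot: [29.5, 90.0, 29.6]
force: [-0.4, 0.4, 0.6]
gripper_width: 0.5
```

Request:
send_rows:
  commands:
    - [[0.05,-0.3,0.14,0,0,0],[0.1,-0.6,0.28,0,0,0],[0.16,-0.91,0.412,0,0,0]]

```text
time_s: 2.72
ee_pos: [415.4, 152.9, 153.0]
ee_rot: [24.2, 90.0, 24.3]
force: [-0.0, 0.2, -0.8]
gripper_width: 0.9
```

Request:
send_rows:
  commands:
    - [[0.05,-0.3,0.14,0,0,0],[0.1,-0.6,0.28,0,0,0],[0.16,-0.91,0.412,0,0,0]]

```text
time_s: 3.1
ee_pos: [456.6, 61.9, 136.9]
ee_rot: [18.7, 90.0, 18.8]
force: [0.3, -0.0, 0.4]
gripper_width: 0.3
```

Request:
send_rows:
  commands:
    - [[0.05,-0.3,0.14,0,0,0],[0.1,-0.6,0.28,0,0,0],[0.16,-0.91,0.412,0,0,0]]

```text
time_s: 3.48
ee_pos: [497.8, -29.2, 120.9]
ee_rot: [14.5, 90.0, 14.5]
force: [0.1, 0.6, -0.2]
gripper_width: 0.5
```

Request:
send_rows:
  commands:
    - [[0.05,-0.3,0.14,0,0,0],[0.1,-0.6,0.28,0,0,0],[0.16,-0.9,0.412,0,0,0],[0.16,-0.9,0.412,0,0,0],[0.16,-0.9,0.412,0,0,0]]

```text
time_s: 4.1
ee_pos: [538.0, -117.7, 104.8]
ee_rot: [141.0, 89.9, 141.0]
force: [0.8, -0.1, -0.2]
gripper_width: 0.5
```

```bash
python3 t.py 539,-118,40
python3 - <<'E'
from h import *
cap('wrist','w1'); print(env.get_calibration('wrist')['camera_from_world'])
cap('top','top1'); print(env.state()['force'])
E
```

```text
[[-8.e-04 -2.e-04  1.e+00]
 [ 7.e-04  1.e+00  2.e-04]
 [-1.e+00  7.e-04 -8.e-04]]
t 4.1 p [ 537.98 -117.7   104.82] F [ 0.85 -0.07 -0.18] w 0.5434553503724279
nominal heading of y 90.00868689615208
539,-118,40 -> tool shift/100: [ 0.6482 -0.003   0.0102] meas frame [ 0.6482 -0.0034  0.0107]
[[ 9.99999696e-01 -4.94505770e-04 -6.02335294e-04 -5.38344790e+02]
 [ 3.29932241e-04  9.68849088e-01 -2.47651641e-01  1.14857801e+02]
 [ 7.06037166e-04  2.47651367e-01  9.68848957e-01 -2.56767731e+02]
 [ 0.00000000e+00  0.00000000e+00  0.00000000e+00  1.00000000e+00]]
[ 0.178272   -0.17865142 -0.57312699]
```

View pics/w1.png

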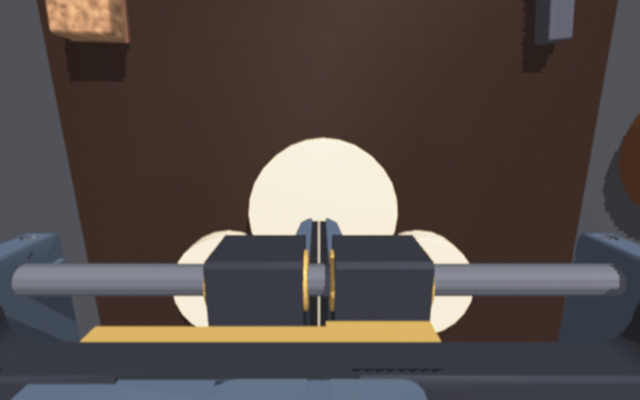

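Request:
send_rows:
  commands:
    - [[0.2,0,0,0,0,0],[0.4,-0.02,0.01,0,0,0],[0.6,-0.02,0.01,0,0,0],[0.66,-0.02,0.01,0,0,0],[0.68,-0.02,0.01,0,0,0],[0.68,-0.02,0.01,0,0,0]]

```text
time_s: 4.95
ee_pos: [539.9, -120.0, 37.6]
ee_rot: [-9.9, 89.9, -9.9]
force: [0.2, -0.7, -0.4]
gripper_width: 0.6
```

Request:
send_rows:
  commands:
    - [[0.005,0,0,0,0,0],[0.01,0,0,0,0,0],[0.01,0,0,0,0,0]]

```text
time_s: 5.32
ee_pos: [539.5, -120.2, 36.1]
ee_rot: [13.0, 90.0, 13.0]
force: [-0.3, -0.3, 0.5]
gripper_width: 0.5
```

Request:
send_rows:
  commands:
    - [[0.005,0,0,0,0,0],[0.005,0,0,0,0,0]]

```text
time_s: 5.58
ee_pos: [539.4, -120.1, 35.4]
ee_rot: [116.0, 90.0, 116.0]
force: [0.2, -0.1, 0.6]
gripper_width: 0.5
```

Request:
send_rows:
  commands:
    - [[0.005,0,0,0,0,0],[0.005,0,0,0,0,0]]

```text
time_s: 5.82
ee_pos: [539.4, -120.1, 34.9]
ee_rot: [120.6, 90.0, 120.6]
force: [0.3, -0.0, 0.1]
gripper_width: 0.2
```

Request:
send_rows:
  commands:
    - [[0.005,0,0,0,0,0],[0.005,0,0,0,0,0]]

```text
time_s: 6.08
ee_pos: [539.4, -120.1, 34.4]
ee_rot: [123.5, 90.0, 123.5]
force: [0.1, 0.3, 0.4]
gripper_width: 0.4
```

Request:
send_rows:
  commands:
    - [[0.004,0,0,0,0,0],[0.004,0,0,0,0,0]]

```text
time_s: 6.32
ee_pos: [539.5, -120.1, 34.0]
ee_rot: [80.7, 90.0, 80.7]
force: [-0.4, -0.2, 0.5]
gripper_width: 0.2
```

Request:
send_rows:
  commands:
    - [[0.003,0,0,0,0,0],[0.003,0,0,0,0,0]]

```text
time_s: 6.58
ee_pos: [539.5, -120.1, 33.7]
ee_rot: [70.3, 90.0, 70.3]
force: [0.0, 0.6, 1.4]
gripper_width: 0.5
```

Request:
send_rows:
  commands:
    - [[0.002,0,0,0,0,0],[0.002,0,0,0,0,0],[0.002,0,0,0,0,0]]

```text
time_s: 6.95
ee_pos: [539.5, -120.1, 33.5]
ee_rot: [53.7, 90.0, 53.7]
force: [0.1, -0.0, -0.1]
gripper_width: 0.7
```

Request:
send_rows:
  commands:
    - [[0.003,0,0,0,0,0],[0.003,0,0,0,0,0],[0.003,0,0,0,0,0]]

```text
time_s: 7.32
ee_pos: [539.4, -120.2, 33.2]
ee_rot: [98.2, 90.0, 98.2]
force: [0.1, -0.7, -0.3]
gripper_width: 0.5
```

Request:
send_rows:
  commands:
    - [[0.002,0,0,0,0,0],[0.002,0,0,0,0,0],[0.002,0,0,0,0,0]]

```text
time_s: 7.7
ee_pos: [539.5, -120.1, 33.0]
ee_rot: [55.1, 90.0, 55.1]
force: [0.0, -0.2, -0.0]
gripper_width: 0.7
```

Request:
send_rows:
  commands:
    - [[0.003,0,0,0,0,0],[0.003,0,0,0,0,0],[0.003,0,0,0,0,0]]

```text
time_s: 8.07
ee_pos: [539.5, -120.1, 32.7]
ee_rot: [51.8, 90.0, 51.8]
force: [0.1, -0.6, 0.3]
gripper_width: 0.6
```

Request:
send_rows:
  commands:
    - [[0.003,0,0,0,0,0],[0.003,0,0,0,0,0],[0.003,0,0,0,0,0]]

```text
time_s: 8.45
ee_pos: [539.5, -120.1, 32.6]
ee_rot: [28.0, 90.0, 28.0]
force: [-0.8, -0.1, 1.6]
gripper_width: 0.7
```

Request:
send_rows:
  commands:
    - [[0.002,0,0,0,0,0],[0.002,0,0,0,0,0],[0.002,0,0,0,0,0]]

```text
time_s: 8.82
ee_pos: [539.5, -120.2, 32.5]
ee_rot: [6.2, 90.0, 6.2]
force: [-2.0, 0.5, 4.7]
gripper_width: 0.5
```

Request:
send_rows:
  commands:
    - [[0.001,0,0,0,0,0],[0.001,0,0,0,0,0],[0.001,0,0,0,0,0]]

```text
time_s: 9.2
ee_pos: [539.5, -120.1, 32.6]
ee_rot: [7.8, 90.0, 7.9]
force: [-0.8, 1.1, 6.7]
gripper_width: 0.5
```

Request:
send_rows:
  commands:
    - [[0,0.02,0,0,0,0],[0,0.05,0,0,0,0],[0,0.09,-0.002,0,0,0],[0,0.12,-0.004,0,0,0],[0,0.15,-0.005,0,0,0]]

```text
time_s: 9.82
ee_pos: [539.8, -105.4, 32.5]
ee_rot: [-21.8, 89.9, -21.8]
force: [-0.3, -2.7, 4.9]
gripper_width: 0.6
```

Run:
```python
from h import *
cap('wrist','w2'); cap('top','top2'); print(env.state()['force'],env.state()['ee_pos'])
im=cv2.imread('pics/top2.png'); cv2.imwrite('pics/c3.png',cv2.resize(im[130:250,310:440],None,fx=5,fy=5,interpolation=cv2.INTER_CUBIC))
```

```text
[ 0.14954705 -1.03393107  5.5973923 ] [ 539.77633652 -105.03033323   32.56242606]
```

View pics/c3.png

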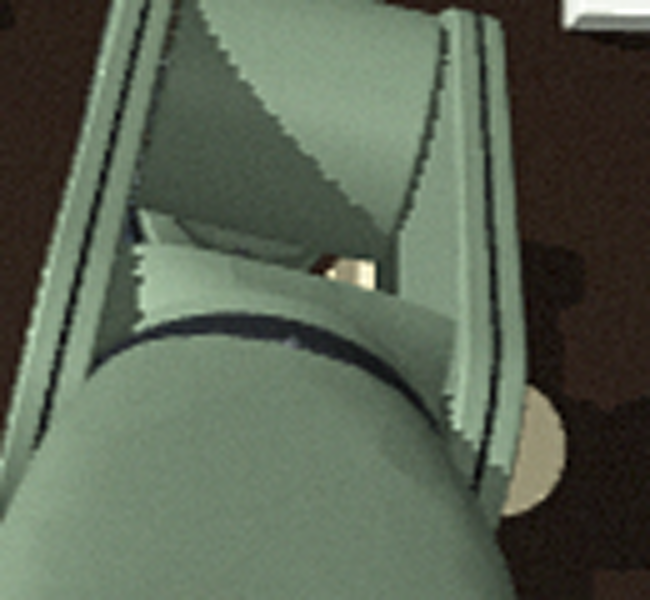

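View pics/w2.png

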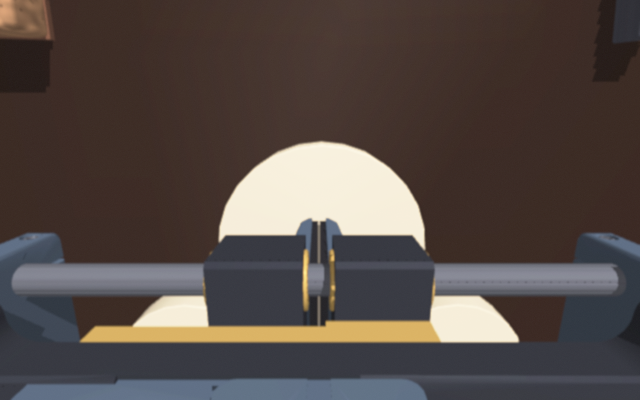

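```bash
cat > w.py <<'E'
import sys
from h import *
f=load(sys.argv[1]); Z=float(sys.argv[2]) if len(sys.argv)>2 else 32.6
g=cv2.cvtColor(f['p'],cv2.COLOR_RGB2HSV)
m=((g[:,:,2]>170)&(g[:,:,1]<60)).astype(np.uint8); m[235:]=0
n,l,s,c=cv2.connectedComponentsWithStats(m); k=1+np.argmax(s[1:,4]); m=(l==k).astype(np.uint8)
cs,_=cv2.findContours(m,cv2.RETR_EXTERNAL,cv2.CHAIN_APPROX_NONE); q=max(cs,key=len)[:,0]
q=q[(q[:,1]<215)]; q=q[~((abs(q[:,0]-320)<35)&(q[:,1]>190))]
P=np.array([onplane(f,u,v,Z)[:2] for u,v in q])
from scipy.optimize import least_squares
r=least_squares(lambda a:np.hypot(P[:,0]-a[0],P[:,1]-a[1])-55,P.mean(0)-[0,20],loss='soft_l1')
print('centre',r.x.round(1),'n',len(P),'res',np.abs(r.fun).mean().round(2))
E
python3 w.py w1; python3 w.py w2
```

```text
centre [ 541.4 -119.7] n 213 res 0.38
centre [ 541.7 -104.8] n 228 res 0.43
```

Request:
send_rows:
  commands:
    - [[0,0.05,-0.002,0,0,0],[0,0.12,-0.005,0,0,0],[0,0.2,-0.008,0,0,0],[0,0.28,-0.011,0,0,0],[0,0.35,-0.014,0,0,0]]

```text
time_s: 10.55
ee_pos: [538.4, -70.1, 32.5]
ee_rot: [-18.7, 89.9, -18.7]
force: [0.6, -2.9, 6.2]
gripper_width: 0.6
```

Request:
send_rows:
  commands:
    - [[0,0.07,-0.003,0,0,0],[0,0.15,-0.006,0,0,0],[0,0.24,-0.01,0,0,0],[0,0.32,-0.013,0,0,0],[0,0.4,-0.016,0,0,0]]

```text
time_s: 11.18
ee_pos: [536.7, -30.1, 32.5]
ee_rot: [-15.9, 89.9, -15.9]
force: [-0.3, -2.0, 4.9]
gripper_width: 0.8
```

Request:
send_rows:
  commands:
    - [[0.0005,0.07,-0.003,0,0,0],[0.0005,0.15,-0.006,0,0,0],[0.0005,0.24,-0.01,0,0,0],[0.0005,0.32,-0.013,0,0,0],[0.0005,0.4,-0.016,0,0,0]]

```text
time_s: 11.8
ee_pos: [535.1, 9.9, 32.6]
ee_rot: [-14.9, 89.9, -14.9]
force: [0.4, -2.1, 6.2]
gripper_width: 0.8
```

```bash
python3 - <<'E'
from h import *
cap('wrist','w3'); print(env.state()['force'],env.state()['ee_pos'])
E
python3 w.py w3
```

```text
[0.02206584 0.64168051 5.88315422] [535.04326794  10.77135243  32.54410643]
centre [537.   10.5] n 228 res 0.43
```

View pics/w3.png

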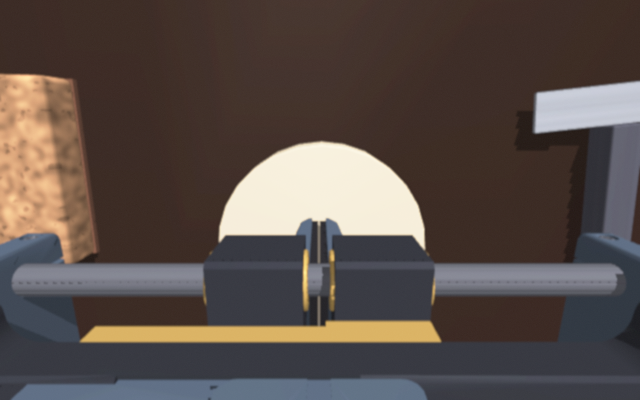

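Request:
send_rows:
  commands:
    - [[0,0.07,-0.003,0,0,0],[0,0.15,-0.006,0,0,0],[0,0.24,-0.01,0,0,0],[0,0.32,-0.013,0,0,0],[0,0.4,-0.016,0,0,0]]

```text
time_s: 12.48
ee_pos: [533.4, 50.0, 32.5]
ee_rot: [-13.4, 89.9, -13.4]
force: [-0.5, -3.4, 6.5]
gripper_width: 0.5
```

Request:
send_rows:
  commands:
    - [[0,0.07,-0.003,0,0,0],[0,0.15,-0.006,0,0,0],[0,0.24,-0.01,0,0,0],[0,0.32,-0.013,0,0,0],[0,0.4,-0.016,0,0,0]]

```text
time_s: 13.1
ee_pos: [531.7, 90.0, 32.6]
ee_rot: [-10.1, 89.9, -10.1]
force: [-0.0, -2.1, 6.3]
gripper_width: 0.5
```

Request:
send_rows:
  commands:
    - [[0,0.07,-0.003,0,0,0],[0,0.15,-0.006,0,0,0],[0,0.24,-0.01,0,0,0],[0,0.32,-0.013,0,0,0],[0,0.4,-0.016,0,0,0]]

```text
time_s: 13.72
ee_pos: [530.1, 130.0, 32.5]
ee_rot: [-11.6, 89.9, -11.5]
force: [-0.1, -1.6, 6.1]
gripper_width: 0.5
```

```bash
python3 - <<'E'
from h import *
cap('wrist','w4'); print(env.state()['force'],env.state()['ee_pos'])
E
python3 w.py w4
```

```text
[-0.56265634  0.85887997  5.989916  ] [530.07606782 130.89767894  32.53320627]
centre [532.  130.6] n 228 res 0.43
```

View pics/w4.png

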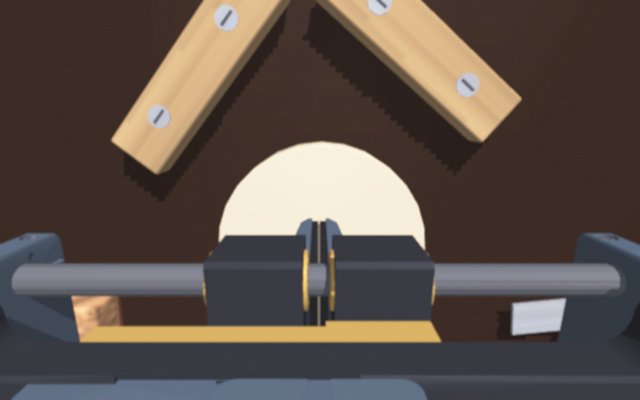

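Run:
```python
from h import *
f=load('w4'); Z=28.6
A=[onplane(f,*p,Z)[:2] for p in [(158,174),(288,2)]]; B=[onplane(f,*p,Z)[:2] for p in [(482,142),(318,2)]]
dA=A[0]-A[1]; dB=B[0]-B[1]; s=np.linalg.solve(np.c_[dA,-dB],B[1]-A[1]); c=A[1]+s[0]*dA
ua=dA/np.linalg.norm(dA); ub=dB/np.linalg.norm(dB); m=ua+ub; m/=np.linalg.norm(m)
print(np.degrees(np.arccos(ua@ub)),c,m,c+78*m)
```

```text
93.32714291650441 [522.03865252 255.81643093] [ 0.10138542 -0.99484722] [529.94671541 178.21834757]
```

Request:
send_rows:
  commands:
    - [[0,0.06,-0.003,0,0,0],[0,0.13,-0.006,0,0,0],[0,0.2,-0.009,0,0,0],[0,0.27,-0.012,0,0,0],[0,0.34,-0.016,0,0,0],[0,0.38,-0.018,0,0,0]]

```text
time_s: 14.52
ee_pos: [528.2, 168.1, 32.6]
ee_rot: [-8.0, 89.9, -8.0]
force: [0.0, -1.2, 7.9]
gripper_width: 0.2
```

Request:
send_rows:
  commands:
    - [[0,0.03,-0.002,0,0,0],[0,0.06,-0.005,0,0,0],[0,0.09,-0.008,0,0,0],[0,0.12,-0.011,0,0,0]]

```text
time_s: 15.02
ee_pos: [527.2, 179.8, 32.5]
ee_rot: [-9.3, 89.9, -9.2]
force: [0.8, -2.1, 6.5]
gripper_width: 0.6
```

```bash
python3 - <<'E'
from h import *
cap('wrist','w5'); print(env.state()['force'],env.state()['ee_pos'])
E
python3 w.py w5
```

```text
[ 0.13315844 -0.77304579  6.40118109] [527.10815126 180.16547302  32.54563953]
centre [529.  180.3] n 228 res 0.42
```

View pics/w5.png

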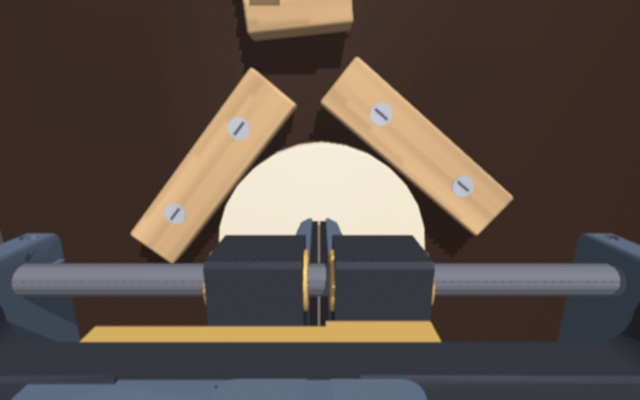

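Disc is about at the battens in the picture, but the drag force hasn't risen; push on in small steps.

Request:
send_rows:
  commands:
    - [[0,0.02,-0.002,0,0,0],[0,0.04,-0.004,0,0,0],[0,0.06,-0.006,0,0,0]]

```text
time_s: 15.45
ee_pos: [526.6, 185.5, 32.6]
ee_rot: [-28.5, 89.9, -28.5]
force: [1.1, -3.6, 7.1]
gripper_width: 0.3
```

Request:
send_rows:
  commands:
    - [[0,0.02,-0.002,0,0,0],[0,0.04,-0.004,0,0,0],[0,0.06,-0.006,0,0,0]]

```text
time_s: 15.82
ee_pos: [525.9, 191.5, 32.6]
ee_rot: [-30.9, 89.9, -30.9]
force: [0.7, -3.2, 6.4]
gripper_width: 0.8
```

```bash
python3 - <<'E'
from h import *
cap('wrist','w6'); print(env.state()['force'],env.state()['ee_pos'])
E
python3 w.py w6
```

```text
[ 0.7322176  -3.99063863  7.03328356] [525.90282333 191.70866791  32.54440258]
centre [528.5 183.3] n 191 res 0.62
```

View pics/w6.png

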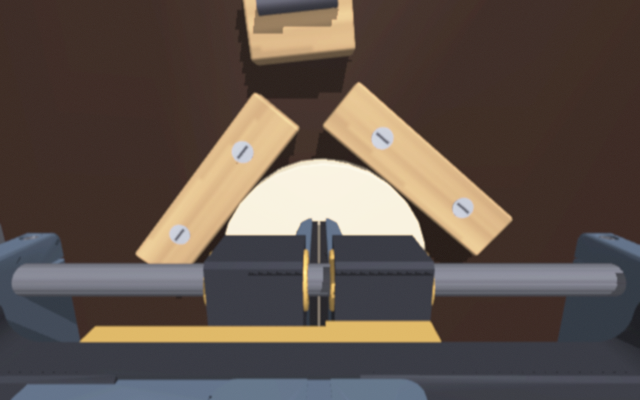

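Request:
send_rows:
  commands:
    - [[0,0.02,-0.002,0,0,0],[0,0.04,-0.004,0,0,0],[0,0.06,-0.006,0,0,0],[0,0.08,-0.008,0,0,0]]

```text
time_s: 16.38
ee_pos: [525.2, 199.6, 32.6]
ee_rot: [-20.9, 89.9, -20.8]
force: [0.8, -3.2, 5.7]
gripper_width: 0.7
```

```bash
python3 - <<'E'
from h import *
cap('wrist','w7'); print(env.state()['force'],env.state()['ee_pos'])
E
python3 w.py w7
```

```text
[ 1.04641547 -2.79167486  6.50501472] [525.19077594 199.75723296  32.55713003]
centre [528.3 184.4] n 163 res 0.66
```

Request:
send_rows:
  commands:
    - [[-0.01,0,0,0,0,0],[-0.03,0,0,0,0,0],[-0.1,0,0,0,0,0],[-0.3,0,0,0,0,0],[-0.6,0,0,0,0,0],[-0.95,0,0,0,0,0]]

```text
time_s: 17.18
ee_pos: [524.1, 199.8, 127.8]
ee_rot: [-171.2, 89.9, -171.2]
force: [0.7, 0.6, -1.0]
gripper_width: 0.4
```

Request:
send_rows:
  commands:
    - [[-0.2,0,-0.3,0,0,0],[-0.4,0,-0.6,0,0,0],[-0.7,-0.1,-0.95,0,0,0]]

```text
time_s: 17.55
ee_pos: [428.3, 189.9, 197.5]
ee_rot: [-175.7, 89.9, -175.7]
force: [0.1, 0.6, 0.3]
gripper_width: 0.4
```

Request:
send_rows:
  commands:
    - [[0,0.3,-0.3,0,0,0],[0,0.6,-0.5,0,0,0],[0,0.95,-0.6,0,0,0]]

```text
time_s: 17.92
ee_pos: [368.4, 285.4, 197.8]
ee_rot: [45.4, 90.0, 45.4]
force: [1.3, -0.2, 0.3]
gripper_width: 0.7
```

Request:
send_rows:
  commands:
    - [[0,0.3,-0.1,0,0,0],[0,0.6,-0.2,0,0,0],[0,0.95,-0.4,0,0,0]]

```text
time_s: 18.3
ee_pos: [329.4, 380.8, 197.4]
ee_rot: [44.0, 90.0, 43.9]
force: [0.7, 0.2, 0.3]
gripper_width: 0.4
```

Request:
send_rows:
  commands:
    - [[0,0.3,0,0,0,0],[0,0.6,0,0,0,0],[0,0.8,0,0,0,0],[0,0.8,0,0,0,0],[0,0.8,0,0,0,0]]

```text
time_s: 18.92
ee_pos: [329.5, 458.8, 197.0]
ee_rot: [-109.0, 89.9, -109.0]
force: [-0.7, 1.3, 0.2]
gripper_width: 0.3
```

Run:
```python
from h import *
cap('top','top9'); cap('scene','scene9'); print(env.state()['time_s'],env.state()['force'])
im=cv2.imread('pics/top9.png'); cv2.imwrite('pics/c9.png',cv2.resize(im[140:250,140:250],None,fx=5,fy=5,interpolation=cv2.INTER_CUBIC))
a=cv2.imread('pics/top0.png').astype(int); d=np.abs(a-im).max(2)[130:250,310:440]; cv2.imwrite('pics/d9.png',cv2.resize(np.hstack([im[130:250,310:440],np.repeat((d*2).clip(0,255)[:,:,None],3,2).astype(np.uint8)]),None,fx=3,fy=3))
```

```text
19.025 [ 0.40803494 -0.4562156  -0.64810327]
```

View pics/top9.png

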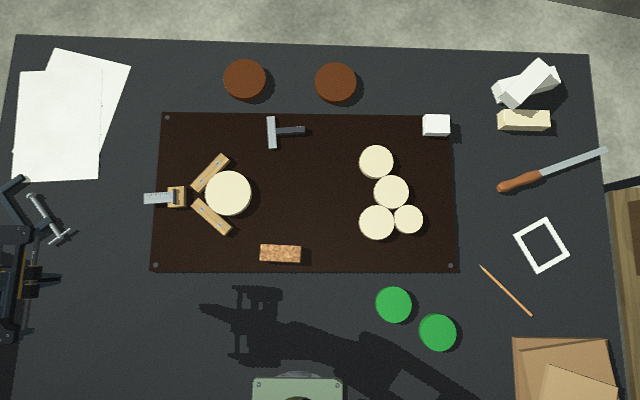

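View pics/c9.png

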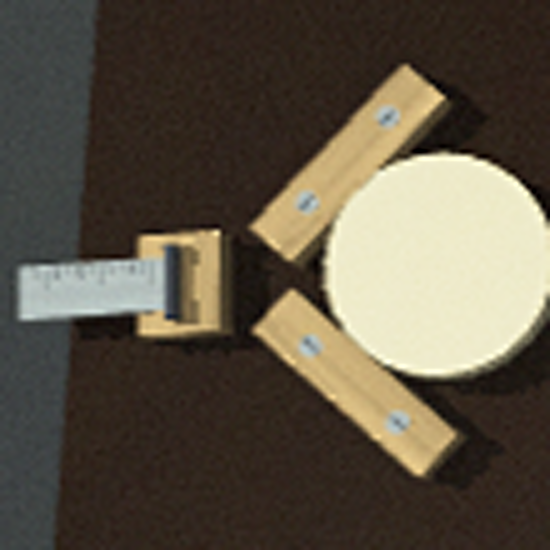

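View pics/d9.png

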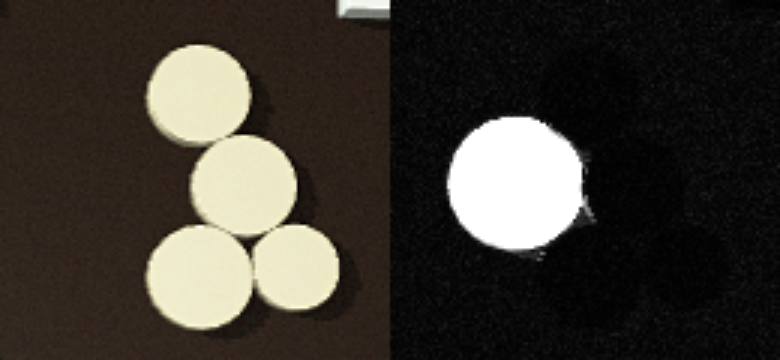

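```bash
python3 - <<'E'
from h import *
f=load('top9'); p=f['p']; g=cv2.cvtColor(p,cv2.COLOR_RGB2HSV)
m=((g[:,:,2]>190)&(g[:,:,1]<55)).astype(np.uint8); m[:,:190]=0; m[:,265:]=0
n,l,s,c=cv2.connectedComponentsWithStats(m); k=1+np.argmax(s[1:,4]); print(s[k],c[k])
C=onplane(f,*c[k],32.6); print(C)
a=load('top0')['p'].astype(int); print('max diff elsewhere', [(n,np.abs(a-p)[y0:y1,x0:x1].mean().round(2)) for n,(y0,y1,x0,x1) in dict(sq=(110,155,260,310),off=(110,140,418,455),block=(240,266,255,305),vee=(150,240,140,200),bg=(160,230,290,320)).items()])
E
python3 m.py | grep -E "corner"
```

```text
[ 205  171   46   44 1554] [227.49292149 192.37323037]
[527.97435891 181.2399852   32.6       ]
max diff elsewhere [('sq', np.float64(2.96)), ('off', np.float64(2.09)), ('block', np.float64(2.63)), ('vee', np.float64(2.91)), ('bg', np.float64(3.04))]
corner [517.7 257.9] axis [ 0.116 -0.993] seat [526.7 180.4] dist A0 10.603074221068669 5.931489149647444
```

Disc at (528.0, 181.2) vs the estimated seat (526.7, 180.4). That is within measurement error, and it stopped against the battens with the finger slipping. Nothing else moved.

```bash
python3 -c "
from h import *
print(env.job_done())"
```

```text
the job is handed in; nothing more can be done
None
```

I drew the largest disc straight away from disc a with the shut fingertip and slid it about 300 mm into the vee. I pushed on past the seat until the tip slipped over the disc, lifted clear and handed the job in at about 19 s. The press readings while dragging were 5 to 8 N, so well under 15 N; force is only reported at the end of each move, so a brief peak in between would not show.

- **Seating:** The last top picture shows the disc touching both battens. Its measured centre is (528.0, 181.2) mm, against an estimated seat of (526.7, 180.4). The wrist camera's estimates differed by 2 to 5 mm: seat at (530, 178) and final centre at (528.3, 184.4). I put that down to the 2 mm calibration and a partly hidden disc outline. The stop itself was clear: the disc stayed put while the finger slid on about 8 mm.
- **Other things:** The before-and-after pictures show no shift of discs a to d. The try square, sanding block, offcut and vee differ only by image noise.

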